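Unload the bending die and hang the bracket

TASK

Slide the hold-down fully aside, lift the formed bracket out of the bending die and hang it by its window on the hook of the stand, with its ribbed face and foot pointing outward, away from the post. Once it hangs still and free, slide the hold-down fully back home for the next blank. Leave the thick disc, the standing tube and the hammer where they are.

Things in the scene. Friction and masses are not known exactly. Their poses are not given: they have to be found in the camera images.
- die: Fixed dark steel bending die, 170 x 150 mm, open V cavity 104 mm wide between end walls 11 mm thick, tops at z 50. Origin on the table 20 mm below the V's bottom line; x across the V towards the hold-down, y along it. One V face leans 30 deg from vertical to -x (top z 65; front wall to x -50, z 58), the other rises to +x at 30 deg. Block at x 42 to 95, y -64 to 125, 50 high guides the hold-down.
- die_v (a point): Middle of the V's bottom line, 20 mm above the die's origin: the bracket's bend lies here at the start, its own y parallel to the die's y, its long leg leaning 30 deg from vertical towards die -x (tilt the tool likewise to grip it), the upper 75 mm of the leg free of the die. With the hold-down aside it lifts out straight up or along the leg and is clear after 60 mm.
- bracket: Aluminium L bracket, 4 mm sheet, 100 mm wide, about 220 g. Origin: outer bend corner, mid-width; z up the long leg, x along the foot, y across. Leg: x 0 to 4, z 0 to 140 mm; foot: z 0 to 4, x 0 to 45. Window in the leg: y -25 to 25, z 76 to 110; the plain strip above it (z 110 to 140) can be gripped by its thickness. Marked face: the foot's side (+x), three 2.5 mm upright ribs below the window.
- bracket_eye (a point): Middle of the window's upper edge, mid-thickness: bracket point (2, 0, 110) mm. This edge rests on the hook when hung.
- bracket_foot (a point): Middle of the foot's free edge: bracket point (45, 0, 2) mm.
- hold_down (a joint): Travel of the hold-down slide along the die's +y, m: 0 = home (its 40 mm wide tongue covers the middle of the bracket's foot and locks the bracket in), 0.085 = fully aside (stop). Stays where it is left; about 2 N moves it. Starts between 0 and 0.01.
- hold_down_grip (a point): Top centre of the hold-down's upright steel grip, 16 mm thick along die y, 40 mm long along die x, 36 mm tall, top 97.5 mm above the table, 68 mm from the die's origin along die x. Moves with the slide. Can be pinched across its 16 mm from above.
- stand: Fixed hook stand, left or right of the robot, the die on the other side. Grey base plate (x -45 to 105, y -60 to 60, 12 mm thick), post of 10 mm rod at the origin, bent at the top into a level hook along the stand's own +x (outward), rod centre 180 mm up, level to x 76, then its tip turns up to x 86, tip top at z 195 mm. Nothing else is higher than the rod. Origin on the table under the post.
- hook_seat (a point): Point on top of the hook's level part, 40 mm out from the post axis, 185 mm above the table: the middle of where the window's edge should rest.
- discs: Bystander: loose steel disc, 64 mm diameter, 24 mm thick, lying flat; origin centre of its underside.
- tube: Bystander: loose upright steel tube, 34 mm diameter, 60 mm high; origin centre of its underside.
- mallet: Bystander: loose hammer 240 mm long, lying on the table at the robot's right.
Not all that is in view belongs to the job. What is meant by the bracket is not blue or pink, and is the larger of those in its own colour.

How it is judged (in metres and radians):
On the way, in this order (a step that is already met when the one before it is completed fails the run):
1. the hold-down is slid aside (value of joint hold_down above 0.072 m), for 0.1 s.
2. the bracket is lifted clear of the die (distance between bracket and die above 0.085 m and height (world z) of bracket above 0.06 m), for 0.2 s.
3. the bracket hangs on the hook by its window, foot outward, released and still (x of bracket_eye in the frame of stand between 0.01 and 0.082 m and y of bracket_eye in the frame of stand between -0.02 and 0.02 m and z of bracket_eye in the frame of stand between 0.175 and 0.195 m and angle between bracket's own z axis and vertical below 0.35 rad and x of bracket_foot in the frame of stand above 0.045 m and angle between the y axis of bracket and the y axis of stand, either way round below 0.44 rad and contact force between the fingers and bracket below 0.05 N and contact force between bracket and stand above 0.5 N and linear speed of bracket below 0.03 m/s and angular speed of bracket below 0.4 rad/s), for 0.2 s.
4. the hold-down is back home (value of joint hold_down below 0.006 m), for 0.2 s.
At the end, for the whole second after the job is handed in: Bracket hangs still and released by its window on the hook (edge 10-82 mm out, 20 mm sideways, 10 mm in height), within 20 deg of upright and 25 deg of square, foot edge over 45 mm out from the post; hold-down within 6 mm of home; bystanders within 30 mm of their start (all of step 3 and value of joint hold_down below 0.006 m); the robot touches nothing.
It fails at once if the disc, the tube or the hammer is moved more than 30 mm (distance of any of discs, tube, mallet from where it was at the start of the episode above 0.03 m).
It also fails if it takes over 72 s, if anything falls off the work surface, if the arm or the gripper's body presses on something with over 40 N, if the wrist force passes 120 N, or if a joint passes its speed limit or range.

ROBOT

A 6-joint arm with a two-finger parallel gripper is mounted at the origin on the work surface. World frame = base frame: x ahead of the robot, y to its left, z up, the work surface at z = 0. Lengths are in m, angles in degrees, forces in N, time in s.
With the tool pointing down it reaches from about 0.4 to 0.825 m from the base axis. Payload 7 kg.
Tool frame: the origin (TCP) lies midway between the tips of the shut fingers; the grasp point (between the pads) lies 19 mm behind it; x points along the fingers, z is the direction in which the jaws open and shut, and the axes are right-handed (so a half turn about x gives the same grasp; the last joint's range is limited). The gripper opens to 88 mm and grips with 3 to 60 N. Pads are 19 mm wide; open, the fingers measure 130 mm over their backs; the gripper's body (78 mm by 193 mm) begins 47 mm behind the grasp point.
Start: joints at [-52.191, 20.546, 0.682, 0, -70.136, -16.507], TCP at [0.245, -0.629, 0.227] pointing down, gripper open.
Joint ranges: [-176.03, 176.03], [-82.01, 121.73], [-58.28, 71.71], [-173.87, 95.51], [-174.79, -0.11], [-173.66, 173.66]. Speed limits (degrees/s): [136.94, 136.94, 172.46, 180, 180, 180].

INTERFACE

Orientations are given as [roll, pitch, yaw] about the fixed x, y, z axes, in that order (R = Rz(yaw) Ry(pitch) Rx(roll)).
In Python, from plant import get_state, capture, close_job gives the robot as it stands.
- The arm moves only by the tool play_rows, never from a script. Its argument "series" is one flat list of numbers, 4 for each row, row after row: the shift along the tool's x, y, z in m, then the turn about the tool's x in rad. In form: [tx, ty, tz, spin, tx, ty, tz, spin, ...]. A call has exactly 5 rows; each row shifts and turns the commanded pose from where the row before left it, along the tool's axes as they then stand; what a row does not reach is not made up. A row lasts 1/12 s, in which the tool goes at most 41.7 mm and 7.16 degrees, less where a joint would pass 70% of its speed; a pose out of reach is approached as far as the arm can. A call is refused whole if a number of a shift passes 0.0417 or a number of a turn 0.125, either way. A call with a gripper value outside its range is refused whole. "jaw" is the opening in per cent of the stroke, from 0 (shut) to 100 (fully open), set as the call begins (left out, the last holds). The fingers move at their own pace and stop on an object; "squeeze" is the grip in N (left out, the last holds). Time passes only in rows, so rows that do not move let the fingers close, or fill a call up. It gives the time, the measured TCP pose, the force and the opening at its end, in the units of the state.
- get_state(): the state, without advancing time (a new reading comes with each control period).
- capture(name): name is "side" or "top" or "wrist"; returns a dict with "img" (480x640x3 uint8, blue, green, red), "K" (3x3 intrinsics, pixels), "world_from_camera" (4x4, takes a point from camera to world coordinates). Camera axes: x right, y down, z forward; pixel columns grow to the right and rows downward; lengths in m; the calibration is good to about 2 mm. A picture is of the moment at which its call begins. There is no depth.
- close_job(): hands the job in, once; it reports no verdict.
The state is a dict: "time_s": time; "joints": joint angles; "qd": joint speeds; "joint_torque": joint torques, N m; "tcp_pos": TCP position; "eef_rot": TCP orientation; "contact_force": force on the tool from outside, world axes, zero at the start; "moment": the same for the moment, N m; "gripper_width": finger opening in m.
Only numpy, scipy, OpenCV 4.12 (cv2) and the standard library are available. Lean on these libraries where they do the work, as an engineer would, in place of code of your own. Each camera call takes 0.05 s, during which the arm holds its last target.

## Working session

There is one attempt and no reset: what is moved stays moved. The work goes in short steps, Python scripts to look and compute and a tool call to move; the robot and the scene stay as the last step left them, time stands still between calls to the robot, and variables do not carry over. Pictures are saved under pics/ and viewed, and the job is handed in when it is done.

Besides the shell and the picture viewer there is one more tool, called as a command line: name --argument value ..., lists and objects as JSON in quotes. play_rows: Moves the arm, as the interface text tells. Its arguments: {"type":"object","properties":{"series":{"type":"array","items":{"type":"number"}},"jaw":{"type":"number"},"squeeze":{"type":"number"}},"required":["series"]}

```bash
ls; mkdir -p pics
python3 - <<'E'
from plant import get_state, capture
import cv2,json,numpy as np
print(get_state())
for n in ("side","top","wrist"):
    c=capture(n); cv2.imwrite(f"pics/{n}0.png",c["img"]); np.savez(f"pics/{n}0.npz",**c); print(n,c["K"],c["world_from_camera"])
E
```

```text
pics
{'time_s': 0.0, 'joints': array([-5.21920933e+01,  2.05916215e+01,  6.34646746e-01, -2.08778499e-02,
       -7.01370452e+01, -1.65070922e+01]), 'qd': array([-0.07831233,  0.03892318,  0.04571841,  0.11762622,  0.01996487,
        0.03962102]), 'joint_torque': array([-3.02793469e-04, -5.82718313e+01,  2.93053383e+01,  6.99729905e+00,
        6.70801266e-03, -1.37453117e-04]), 'tcp_pos': array([ 0.24500549, -0.62843705,  0.22562485]), 'eef_rot': array([  4.71755809,  89.90395266, 116.01126271]), 'contact_force': array([ 0.68420673,  0.44097331, -0.16511566]), 'moment': array([ 0.05185057, -0.02364045,  0.00147766]), 'gripper_width': 0.08760929351681346}
side [[473.54316215   0.         324.73486175]
 [  0.         473.54316215 245.0577365 ]
 [  0.           0.           1.        ]] [[-0.9909873  -0.07191336  0.1130161   0.38817513]
 [-0.13386785  0.50108008 -0.8549843   1.05919959]
 [ 0.00485468 -0.8624078  -0.50619089  0.76504026]
 [ 0.          0.          0.          1.        ]]
top [[533.30299725   0.         318.39460578]
 [  0.         533.30299725 234.70385452]
 [  0.           0.           1.        ]] [[ 0.02341169 -0.99358226  0.11066251  0.35005495]
 [-0.99958811 -0.0214268   0.01909191 -0.04251188]
 [-0.01659824 -0.1110639  -0.99367465  1.62983825]
 [ 0.          0.          0.          1.        ]]
wrist [[345.06300118   0.         320.07419542]
 [  0.         345.06300118 241.52703451]
 [  0.           0.           1.        ]] [[-0.36350918  0.90220863  0.2321221   0.18145831]
 [ 0.93159001  0.35176035  0.0916772  -0.65287347]
 [ 0.00106061  0.24956814 -0.96835666  0.38432914]
 [ 0.          0.          0.          1.        ]]
```

View pics/side0.png

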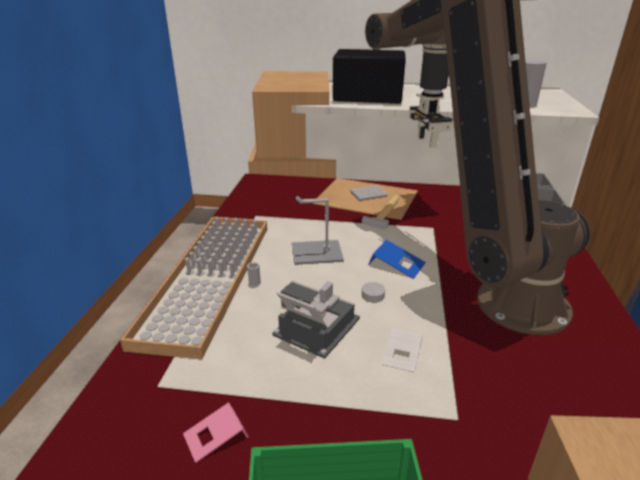

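View pics/top0.png

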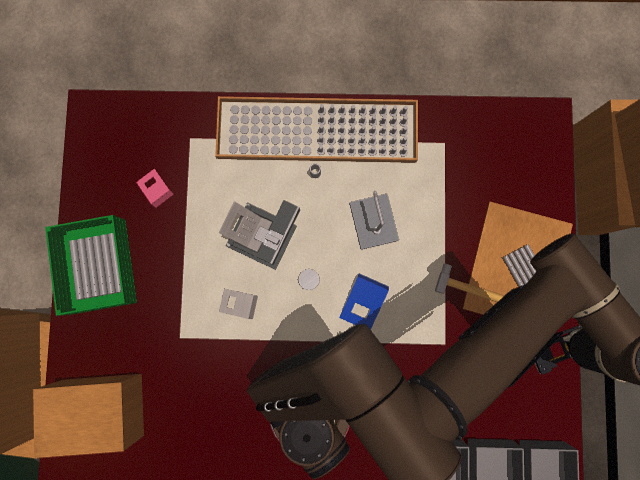

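View pics/wrist0.png

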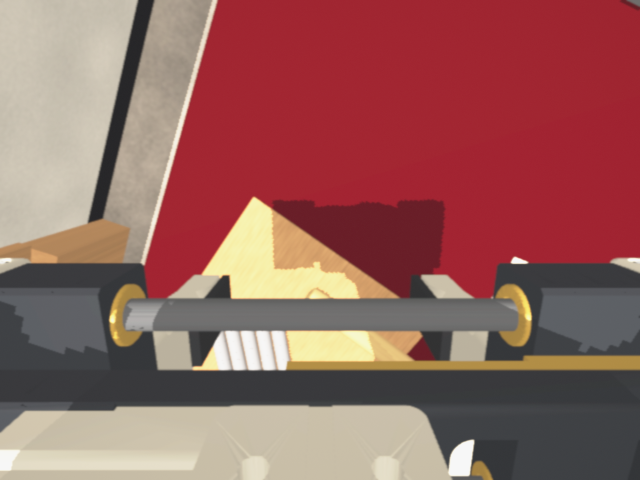

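Run:
```python
import cv2,numpy as np
t=cv2.imread("pics/top0.png"); s=cv2.imread("pics/side0.png")
cv2.imwrite("pics/c1.png",cv2.resize(t[185:285,210:310],(600,600),interpolation=cv2.INTER_CUBIC))
cv2.imwrite("pics/c2.png",cv2.resize(t[180:260,330:410],(600,600),interpolation=cv2.INTER_CUBIC))
cv2.imwrite("pics/c3.png",cv2.resize(s[270:360,260:370],(770,630-0),interpolation=cv2.INTER_CUBIC)[:600])
```

```text
(no output)
```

View pics/c1.png

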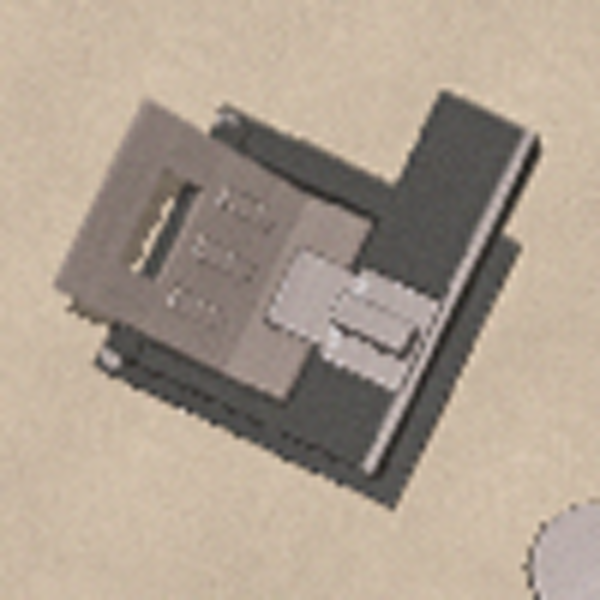

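View pics/c2.png

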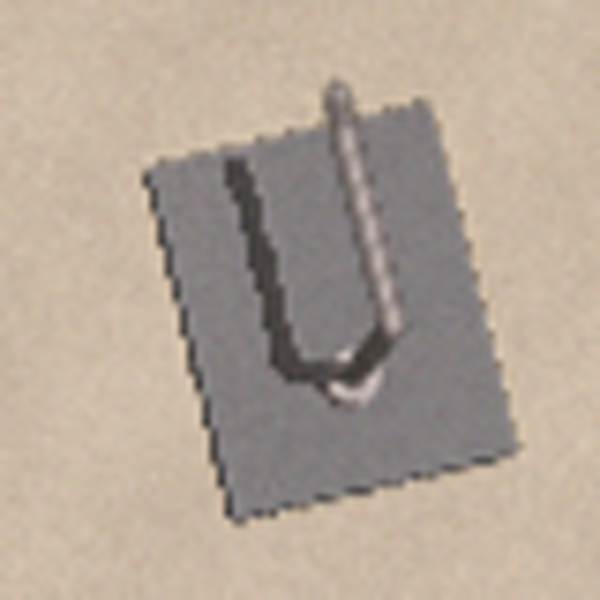

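View pics/c3.png

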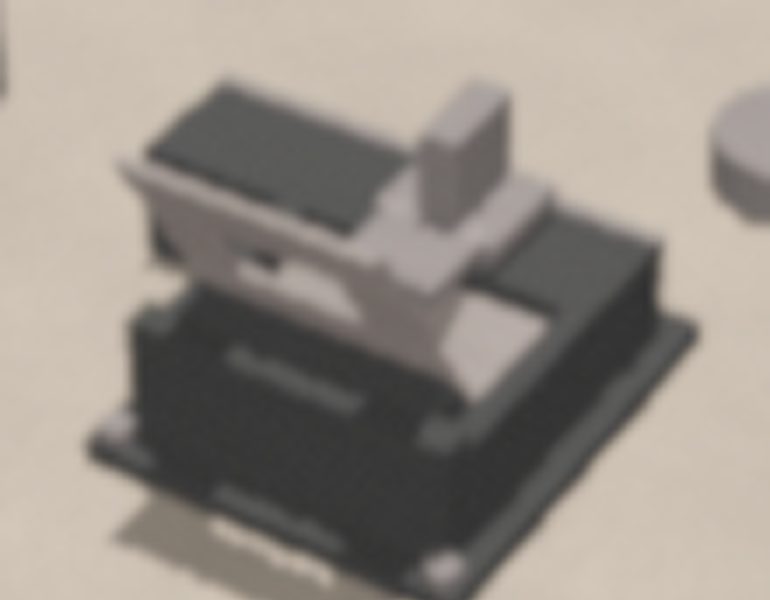

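```bash
cat > h.py <<'E'
import numpy as np,cv2
from scipy.spatial.transform import Rotation as R
def load(n): return dict(np.load(f"pics/{n}.npz"))
def cast(c,uv,z):
    uv=np.atleast_2d(np.array(uv,float)); K=c["K"];T=c["world_from_camera"]
    d=np.c_[uv,np.ones(len(uv))]@np.linalg.inv(K).T@T[:3,:3].T; o=T[:3,3]
    return o+d*((z-o[2])/d[:,2])[:,None]
def proj(c,P):
    P=np.atleast_2d(P);T=c["world_from_camera"];q=(P-T[:3,3])@T[:3,:3]@c["K"].T
    return q[:,:2]/q[:,2:]
def Rz(a): return R.from_euler('z',a,degrees=True).as_matrix()
def fit(local,world): # 2D rigid
    l=np.array(local,float)[:,:2];w=np.array(world)[:,:2];lc=l.mean(0);wc=w.mean(0)
    H=(l-lc).T@(w-wc);a=np.arctan2(H[0,1]-H[1,0],H[0,0]+H[1,1]);r=np.array([[np.cos(a),-np.sin(a)],[np.sin(a),np.cos(a)]])
    t=wc-r@lc; return t,np.degrees(a),np.linalg.norm((l-lc)@r.T+wc-w,axis=1)
def pose():
    from plant import get_state
    s=get_state(); Rm=R.from_euler('xyz',s["eef_rot"],degrees=True).as_matrix(); return s,np.array(s["tcp_pos"]),Rm
E
python3 - <<'E'
from h import *
c=load("top0")
st=np.array([(147,172),(425,97),(517,450),(235,520)])/7.5+[330,180]
print(fit([(.105,.06),(.105,-.06),(-.045,-.06),(-.045,.06)],cast(c,st-.43,.012)))
ts=np.array([(338,92)])/7.5+[330,180]; print(cast(c,ts-.43,.195))
d=np.array([(395,508),(520,240),(220,105),(100,365)])/6+[210,185]-.42
w=cast(c,d,.008)
print([np.linalg.norm(w[i]-w[i-1]) for i in range(4)])
w=w[:,:2]; m=w.mean(0); e=((w[0]+w[1])-(w[2]+w[3]))/2; print("center",m, "xaxis",np.degrees(np.arctan2(e[1],e[0])))
# block top z .05: crop corners (442,92),(540,140)-(outer edge)
b=np.array([(442,92),(535,133),(370,470)])/6+[210,185]-.42
print(cast(c,b,.05)); 
g=np.array([(345,290),(415,327),(408,355),(333,315)])/6+[210,185]-.42
G=cast(c,g,.0975);print(G.mean(0))
# bracket top corners
bt=np.array([(148,98),(57,288)])/6+[210,185]-.42
print(cast(c,bt,.02+.14*np.cos(np.pi/6)))
E
```

```text
(array([ 0.54784515, -0.18731425]), np.float64(15.309150296207356), array([0.00242599, 0.00063971, 0.00163563, 0.00104635]))
[[ 0.63076348 -0.16556386  0.195     ]]
[np.float64(0.1681357566902148), np.float64(0.15062042345933074), np.float64(0.17013486867097913), np.float64(0.14681994356890202)]
center [0.52535548 0.16454201] xaxis -113.75051430010963
[[0.62893667 0.09596744 0.05      ]
 [0.60911442 0.04876988 0.05      ]
 [0.43875357 0.12579437 0.05      ]]
[0.50763867 0.12059102 0.0975    ]
[[0.60710902 0.22701988 0.14124356]
 [0.51582097 0.26617861 0.14124356]]
```

Run:
```python
from h import *
L=[(.095,-.064),(.095,.125),(.042,.125),(-.070,.05),(-.070,-.05)]
W=[(.43875,.12579),(.60911,.04877),(.62894,.09597),(.60711,.22702),(.51582,.26618)]
t,a,r=fit(L,W);print(t,a,r)
M=Rz(a)
for nm,p in dict(grip=(.50764,.12059),base=(.52536,.16454)).items(): print(nm,M[:2,:2].T@(np.array(p)-t))
c=load("top0")
for nm,uv,z in (("tube",(315,170),.06),("disc",(309,280),.024)): print(nm,cast(c,uv,z))
s,p,Rm=pose(); print(p,Rm.round(3))
```

```text
[0.53343317 0.18467514] -113.97687209460842 [0.00306645 0.00169462 0.00170454 0.00137375 0.00279823]
grip [0.06903672 0.00247467]
base [0.02167835 0.00080574]
tube [[0.72015124 0.00242312 0.06      ]]
disc [[0.39146547 0.01334355 0.024     ]]
[ 0.24505148 -0.62857059  0.22585058] [[-0.001 -0.932 -0.363]
 [ 0.001 -0.363  0.932]
 [-1.     0.     0.001]]
```

play_rows --series '[-0.01,0,0,0.1,-0.01,0,0,0.12,-0.01,0,0,0.12,0,0,0,0.12,0,0,0,0.12]' --jaw 0 --squeeze 15

```text
time_s: 0.57
tcp_pos: [0.2453, -0.629, 0.2571]
eef_rot: [-127.8, 90.0, -50.1]
contact_force: [-1.3, -0.0, -0.5]
gripper_width: 0.0597
```

```bash
cat >> h.py <<'E'
DIE=np.array([.5334,.1847]); DYAW=-113.9
ST=np.array([.5478,-.1873]); SYAW=15.3
def w_die(x,y,z): return np.r_[DIE+Rz(DYAW)[:2,:2]@[x,y],z]
def w_st(x,y,z): return np.r_[ST+Rz(SYAW)[:2,:2]@[x,y],z]
def go(target,head=None):
    s,p,Rm=pose(); h=np.degrees(np.arctan2(Rm[1,2],Rm[0,2]))
    d=Rm.T@(np.asarray(target)-p)
    print("t",round(s["time_s"],2),"tcp",p.round(4),"head",round(h,2),"q6",round(s["joints"][5],1),"w",round(s["gripper_width"],4),"F",np.round(s["contact_force"],1))
    print("move tool xyz mm",(d*1000).round(1), "" if head is None else "spin %.4f"%(-np.radians((head-h+180)%360-180)))
    return p,Rm
E
python3 - <<'E'
from h import *
go([.45,-.3,.25],66.1)
print(w_die(.068,-.03,.07))
E
```

```text
t 0.57 tcp [ 0.2453 -0.629   0.2571] head 77.73 q6 -50.1 w 0.0597 F [-1.3 -0.  -0.5]
move tool xyz mm [   7.  -130.1  365. ] spin 0.2029
[0.47842275 0.13468498 0.07      ]
```

play_rows --series '[0,0,0,0.1,0,0,0,0.1,0,-0.006,0.03,0,0,-0.006,0.04,0,0,-0.006,0.04,0]'

```text
time_s: 0.98
tcp_pos: [0.3052, -0.5342, 0.2555]
eef_rot: [66.3, 89.9, 132.8]
contact_force: [1.4, -0.1, -0.3]
gripper_width: 0.0265
```

play_rows --series '[0,-0.006,0.04,0,0,-0.006,0.04,0,0,-0.006,0.04,0,0,-0.006,0.04,0,0,-0.006,0.04,0]'

```text
time_s: 1.4
tcp_pos: [0.4128, -0.3615, 0.2565]
eef_rot: [22.1, 90.0, 88.7]
contact_force: [2.3, 0.1, -0.5]
gripper_width: 0.0007
```

play_rows --series '[0,0,0.04,0,0,0.005,0.04,0,0,0.01,0.04,0,0,0.015,0.038,0,0,0.015,0.038,0]'

```text
time_s: 1.82
tcp_pos: [0.4486, -0.1637, 0.2563]
eef_rot: [94.4, 90.0, 161.0]
contact_force: [0.6, -0.6, -0.1]
gripper_width: 0.0005
```

Run:
```python
from h import *
go(w_die(.068,-.03,.25),66.1)
```

```text
t 1.82 tcp [ 0.4486 -0.1637  0.2563] head 66.61 q6 -117.0 w 0.0005 F [ 0.6 -0.6 -0.1]
move tool xyz mm [  6.3  91.1 285.7] spin 0.0088
```

play_rows --series '[0,0.015,0.04,0,0,0.015,0.04,0,0,0.015,0.04,0,0,0.015,0.04,0,0,0.01,0.04,0.008]'

```text
time_s: 2.23
tcp_pos: [0.4627, 0.0435, 0.2569]
eef_rot: [-21.5, 89.9, 44.7]
contact_force: [1.0, 0.3, -0.2]
gripper_width: 0.0006
```

play_rows --series '[0,0.01,0.04,0,0,0.01,0.03,0,0,0,0.015,0,0,0,0,0,0,0,0,0]'

```text
time_s: 2.65
tcp_pos: [0.4797, 0.1278, 0.2561]
eef_rot: [148.0, 89.9, -145.8]
contact_force: [-0.7, -0.5, -0.4]
gripper_width: 0.0004
```

Run:
```python
from h import *
from plant import capture
go(w_die(.068,-.03,.25),66.1)
for n in ("wrist","top"):
    c=capture(n); np.savez(f"pics/{n}1.npz",**c); cv2.imwrite(f"pics/{n}1.png",c["img"])
```

```text
t 2.65 tcp [0.4797 0.1278 0.2561] head 66.24 q6 -151.4 w 0.0004 F [-0.7 -0.5 -0.4]
move tool xyz mm [6.1 3.9 5.8] spin 0.0025
```

View pics/wrist1.png

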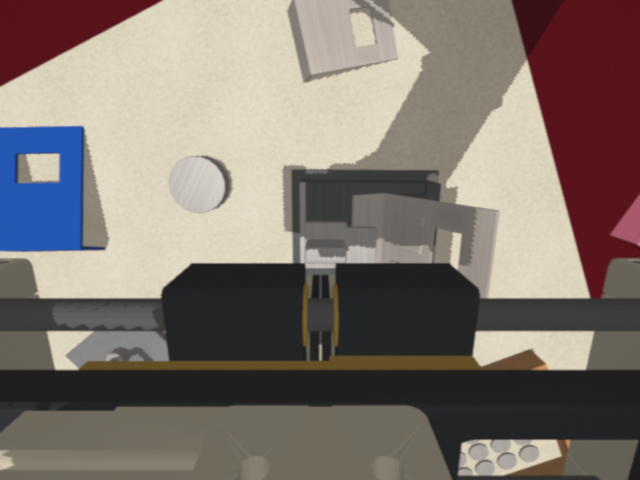

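Run:
```python
from h import *
s,p,Rm=pose(); print(s["joints"].round(1), np.degrees(np.arctan2(p[1],p[0])))
```

```text
[  37.5    2.3  -18.6   -0.   -69.1 -151.4] 14.788177100455995
```

play_rows --series '[0.03,0.004,0.006,0,0.04,0,0,0,0.04,0,0,0,0.02,0,0,0,0,0,0,0]'

```text
time_s: 3.17
tcp_pos: [0.4757, 0.1315, 0.1224]
eef_rot: [144.6, 89.5, -149.4]
contact_force: [-0.6, -0.2, 0.7]
gripper_width: 0.0003
```

Run:
```python
from h import *
from plant import capture
go(w_die(.068,-.03,.072),66.1)
for n in ("side","top"):
    c=capture(n); np.savez(f"pics/{n}2.npz",**c); cv2.imwrite(f"pics/{n}2.png",c["img"])
    a=c["img"][240:360,240:380] if n=="side" else c["img"][185:285,200:320]
    cv2.imwrite(f"pics/{n}2c.png",cv2.resize(a,None,fx=5,fy=5,interpolation=cv2.INTER_CUBIC))
```

```text
t 3.17 tcp [0.4757 0.1315 0.1224] head 66.01 q6 -152.2 w 0.0003 F [-0.6 -0.2  0.7]
move tool xyz mm [50.4 -1.4  4.4] spin -0.0016
```

View pics/side2c.png

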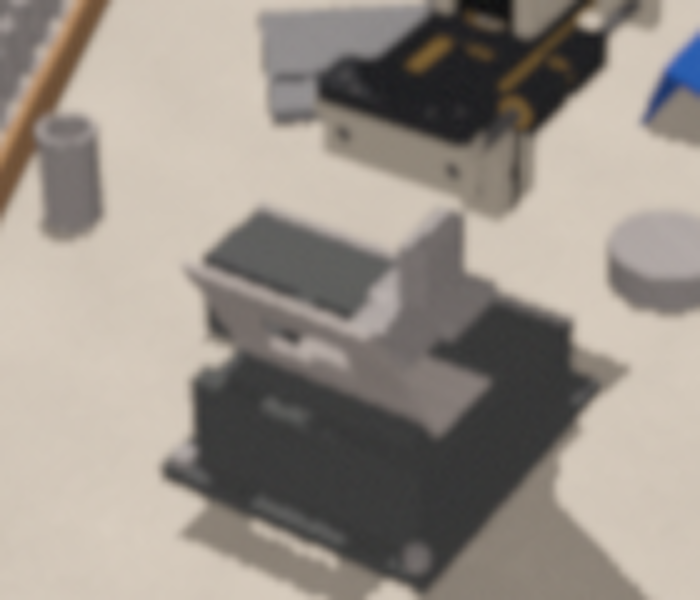

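play_rows --series '[0.025,0,0.004,0,0.015,0,0,0,0.01,0,0,0,0,0,0,0,0,0,0,0]'

```text
time_s: 3.68
tcp_pos: [0.481, 0.1383, 0.0778]
eef_rot: [-43.7, 89.9, 22.4]
contact_force: [0.1, 0.4, -0.3]
gripper_width: 0.0007
```

Run:
```python
from h import *
go(w_die(.068,.068,.072),66.1)
```

```text
t 3.68 tcp [0.481  0.1383 0.0778] head 66.15 q6 -152.5 w 0.0007 F [ 0.1  0.4 -0.3]
move tool xyz mm [  5.9 -97.1  -4.4] spin 0.0009
```

play_rows --series '[0.003,-0.01,-0.003,0,0,-0.015,0,0,0,-0.02,0,0,0,-0.02,0,0,0,-0.015,0,0]'

```text
time_s: 4.1
tcp_pos: [0.5538, 0.1023, 0.0748]
eef_rot: [-36.4, 89.9, 29.7]
contact_force: [-2.8, 2.1, 1.6]
gripper_width: 0.0006
```

play_rows --series '[0,-0.01,0,0,0,-0.005,0,0,0,-0.002,0,0,0,0,0,0,0,0,0,0]'

```text
time_s: 4.52
tcp_pos: [0.5671, 0.0963, 0.074]
eef_rot: [79.5, 90.0, 145.6]
contact_force: [-3.0, 0.6, 2.2]
gripper_width: 0.0002
```

Run:
```python
from h import *
from plant import capture
p,Rm=go(w_die(.068,.068,.072),66.1)
for n in ("side","top"):
    c=capture(n); np.savez(f"pics/{n}3.npz",**c); cv2.imwrite(f"pics/{n}3.png",c["img"])
    a=c["img"][240:360,240:380] if n=="side" else c["img"][185:285,200:320]
    cv2.imwrite(f"pics/{n}3c.png",cv2.resize(a,None,fx=5,fy=5,interpolation=cv2.INTER_CUBIC))
```

```text
t 4.52 tcp [0.5671 0.0963 0.074 ] head 66.14 q6 -142.9 w 0.0002 F [-3.   0.6  2.2]
move tool xyz mm [ 2.  -1.4 -0.8] spin 0.0008
```

View pics/side3c.png

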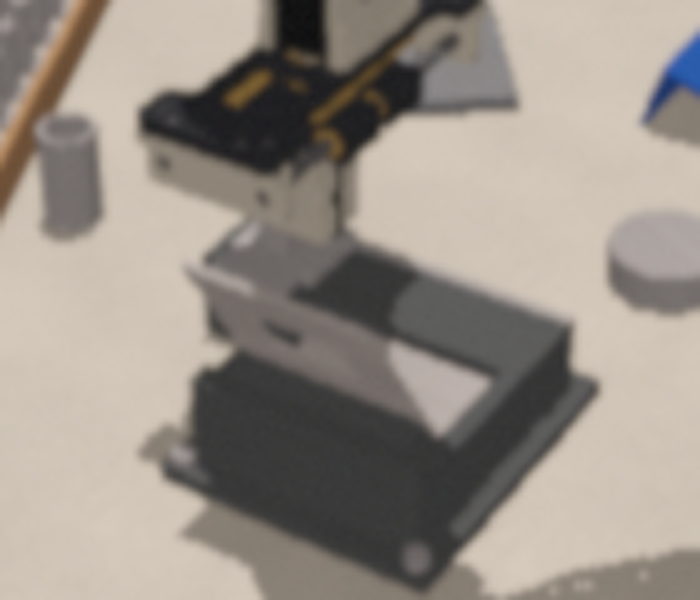

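play_rows --series '[0,-0.003,0,0,0,-0.002,0,0,0,-0.001,0,0,0,0,0,0,0,0,0,0]'

```text
time_s: 5.03
tcp_pos: [0.5673, 0.0959, 0.0739]
eef_rot: [100.4, 89.5, 166.5]
contact_force: [-31.7, 20.9, 23.5]
gripper_width: 0.0008
```

play_rows --series '[0,0.006,0,0,0,0.006,0,0,0,0.01,0,0,-0.02,0,0,0,-0.04,0,0,0]'

```text
time_s: 5.45
tcp_pos: [0.5497, 0.1015, 0.1299]
eef_rot: [138.7, 89.5, -155.2]
contact_force: [1.6, 1.8, -0.0]
gripper_width: 0.0006
```

play_rows --series '[-0.04,0,0,0,-0.04,0,0,0,-0.02,0.01,0.03,0,0,0.02,0.04,0,0,0.02,0.04,0]' --jaw 60

```text
time_s: 5.87
tcp_pos: [0.5529, 0.2183, 0.2363]
eef_rot: [-33.0, 89.7, 33.0]
contact_force: [1.0, -0.1, -1.7]
gripper_width: 0.0282
```

Run:
```python
from h import *
from plant import capture
M=Rz(DYAW)[:2,:2]; print("stop local",M.T@(np.array([.5673,.0959])-DIE))
p,Rm=go(w_die(-.07,0,.25),66.1)
for n in ("side","top","wrist"):
    c=capture(n); np.savez(f"pics/{n}4.npz",**c); cv2.imwrite(f"pics/{n}4.png",c["img"])
    if n=="wrist": continue
    a=c["img"][240:360,240:380] if n=="side" else c["img"][185:285,200:320]
    cv2.imwrite(f"pics/{n}4c.png",cv2.resize(a,None,fx=5,fy=5,interpolation=cv2.INTER_CUBIC))
```

```text
stop local [0.06745145 0.06696978]
t 5.87 tcp [0.5529 0.2183 0.2363] head 66.0 q6 -154.4 w 0.0282 F [ 1.  -0.1 -1.7]
move tool xyz mm [-13.6   4.2  31.4] spin -0.0017
```

View pics/side4c.png

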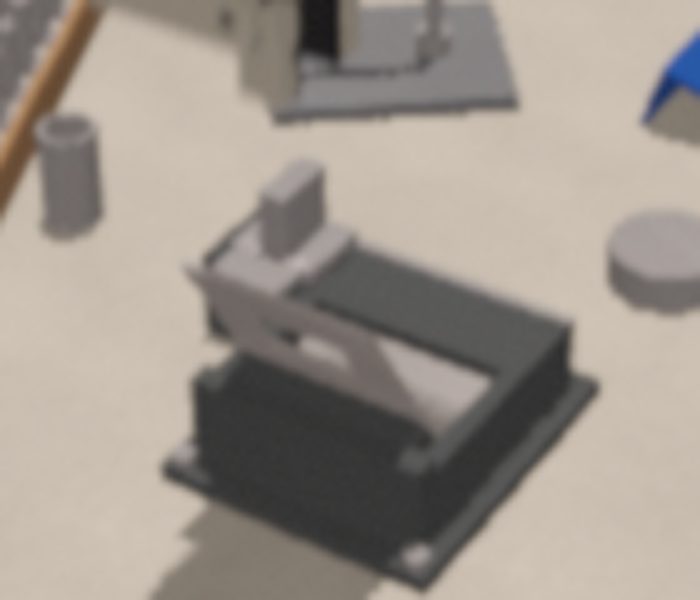

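View pics/wrist4.png

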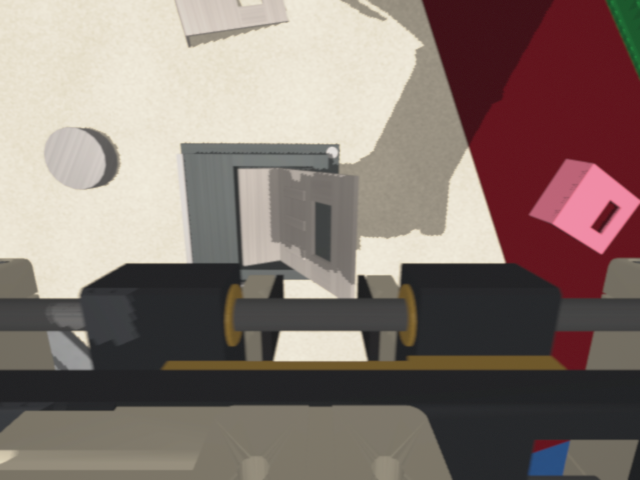

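View pics/top4.png

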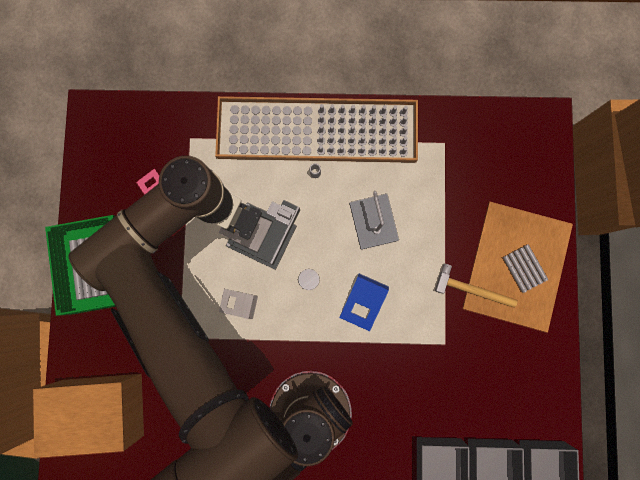

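Run:
```python
from h import *
c=load("wrist4"); M=Rz(DYAW)[:2,:2]
print(c["world_from_camera"].round(3))
for uv,z in (((358,176),.142),((354,298),.142),((183,144),.008),((338,144),.008)):
    w=cast(c,uv,z)[0]; print(uv,w.round(4),(M.T@(w[:2]-DIE)).round(4))
```

```text
[[ 0.401  0.887  0.23   0.489]
 [ 0.916 -0.389 -0.099  0.249]
 [ 0.001  0.251 -0.968  0.392]
 [ 0.     0.     0.     1.   ]]
(358, 176) [0.5154 0.2671 0.142 ] [-0.068  -0.0499]
(354, 298) [0.6012 0.2289 0.142 ] [-0.0679  0.0441]
(183, 144) [0.4228 0.1179 0.008 ] [ 0.1058 -0.074 ]
(338, 144) [0.4895 0.27   0.008 ] [-0.0602 -0.0748]
```

Run:
```python
from h import *
go(w_die(-.062,0,.122),66.1)
```

```text
t 6.02 tcp [0.5518 0.2197 0.2333] head 66.32 q6 -154.2 w 0.04 F [ 0.   0.2 -0.6]
move tool xyz mm [111.3   2.6  22.5] spin 0.0039
```

play_rows --series '[0,0.003,0.02,0.004,0.02,0,0.002,0,0.03,0,0,0,0.02,0,0,0,0,0,0,0]'

```text
time_s: 6.43
tcp_pos: [0.5558, 0.2364, 0.1589]
eef_rot: [147.6, 89.6, -146.6]
contact_force: [-1.0, -0.9, -0.7]
gripper_width: 0.0521
```

Run:
```python
from h import *
go(w_die(-.062,0,.122),66.1)
```

```text
t 6.43 tcp [0.5558 0.2364 0.1589] head 65.85 q6 -155.6 w 0.0521 F [-1.  -0.9 -0.7]
move tool xyz mm [36.8 -0.6  5.9] spin -0.0044
```

play_rows --series '[0.01,0,0.004,0,0.015,0,0.001,0,0.01,0,0,0,0,0,0,0,0,0,0,0]'

```text
time_s: 6.85
tcp_pos: [0.5605, 0.2431, 0.1289]
eef_rot: [-136.5, 90.0, -70.6]
contact_force: [0.5, -0.2, 0.5]
gripper_width: 0.0525
```

Run:
```python
from h import *
from plant import capture
go(w_die(-.062,0,.122),66.1)
c=capture("side"); a=c["img"][200:360,220:400]
cv2.imwrite("pics/side5c.png",cv2.resize(a,None,fx=4,fy=3.75,interpolation=cv2.INTER_CUBIC))
```

```text
t 6.85 tcp [0.5605 0.2431 0.1289] head 65.92 q6 -155.8 w 0.0525 F [ 0.5 -0.2  0.5]
move tool xyz mm [ 6.9  1.1 -2.4] spin -0.0031
```

View pics/side5c.png

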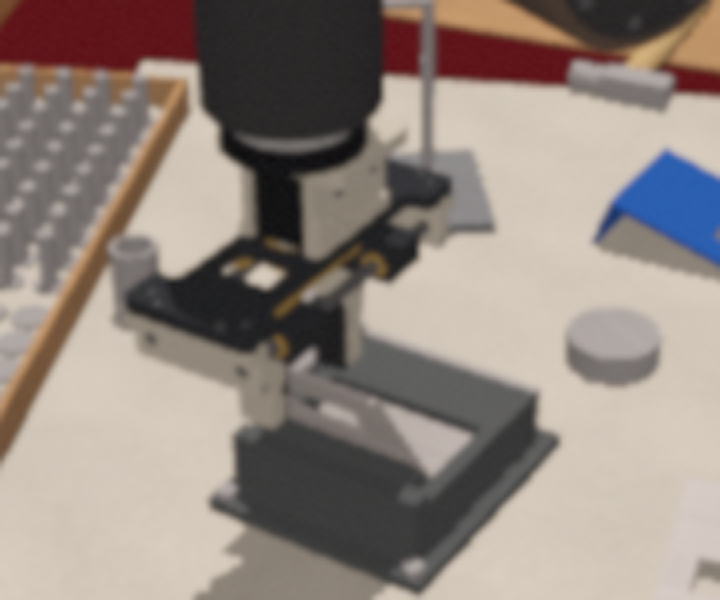

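play_rows --series '[0.006,0,-0.002,0,0,0,0,0,0,0,0,0,0,0,0,0,0,0,0,0]' --jaw 0 --squeeze 20

```text
time_s: 7.32
tcp_pos: [0.5596, 0.2415, 0.1229]
eef_rot: [-35.1, 90.0, 30.8]
contact_force: [0.5, -0.2, 0.2]
gripper_width: 0.0248
```

play_rows --series '[0,0,0,0,0,0,0,0,0,0,0,0,0,0,0,0,0,0,0,0]'

```text
time_s: 7.73
tcp_pos: [0.5594, 0.2411, 0.1228]
eef_rot: [-173.5, 90.0, -107.5]
contact_force: [-1.8, -2.1, 5.0]
gripper_width: 0.0137
```

play_rows --series '[-0.004,0,0,0,-0.006,0,0,0,-0.006,0,0,0,-0.004,0,0,0,0,0,0,0]'

```text
time_s: 8.15
tcp_pos: [0.56, 0.2417, 0.1438]
eef_rot: [-31.1, 89.9, 34.8]
contact_force: [-0.8, -2.3, 0.2]
gripper_width: 0.0112
```

Run:
```python
from h import *
from plant import capture
go(w_die(-.062,0,.122),66.1)
c=capture("side"); a=c["img"][200:360,220:400]
cv2.imwrite("pics/side6c.png",cv2.resize(a,None,fx=4,fy=3.75,interpolation=cv2.INTER_CUBIC))
```

```text
t 8.15 tcp [0.56   0.2417 0.1438] head 65.93 q6 -155.8 w 0.0112 F [-0.8 -2.3  0.2]
move tool xyz mm [21.8  1.2 -0.9] spin -0.0030
```

View pics/side6c.png

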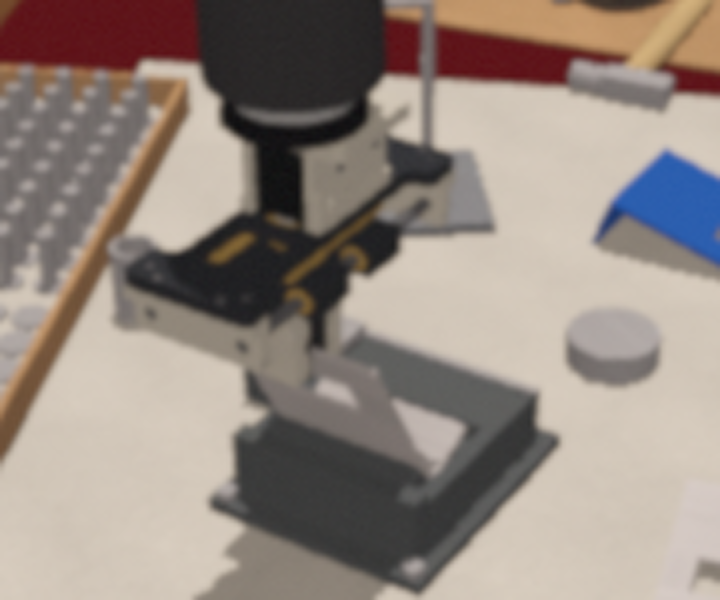

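play_rows --series '[-0.004,0,0,0,-0.006,0,0,0,-0.008,0,0,0,-0.008,0,0,0,-0.004,0,0,0]'

```text
time_s: 8.62
tcp_pos: [0.5601, 0.2418, 0.1743]
eef_rot: [-34.9, 89.9, 31.0]
contact_force: [-0.6, -2.0, -1.3]
gripper_width: 0.0091
```

play_rows --series '[-0.006,0,0,0,-0.008,0,0,0,-0.01,0,0,0,-0.006,0,0,0,0,0,0,0]'

```text
time_s: 9.03
tcp_pos: [0.5606, 0.2424, 0.2049]
eef_rot: [-29.4, 89.8, 36.6]
contact_force: [0.4, 0.1, -1.7]
gripper_width: 0.004
```

Run:
```python
from h import *
from plant import capture
go(w_die(-.062,0,.122),66.1)
c=capture("side"); a=c["img"][180:340,220:400]
cv2.imwrite("pics/side7c.png",cv2.resize(a,None,fx=4,fy=3.75,interpolation=cv2.INTER_CUBIC))
```

```text
t 9.03 tcp [0.5606 0.2424 0.2049] head 65.95 q6 -155.8 w 0.004 F [ 0.4  0.1 -1.7]
move tool xyz mm [82.9  1.7 -2.1] spin -0.0027
```

View pics/side7c.png

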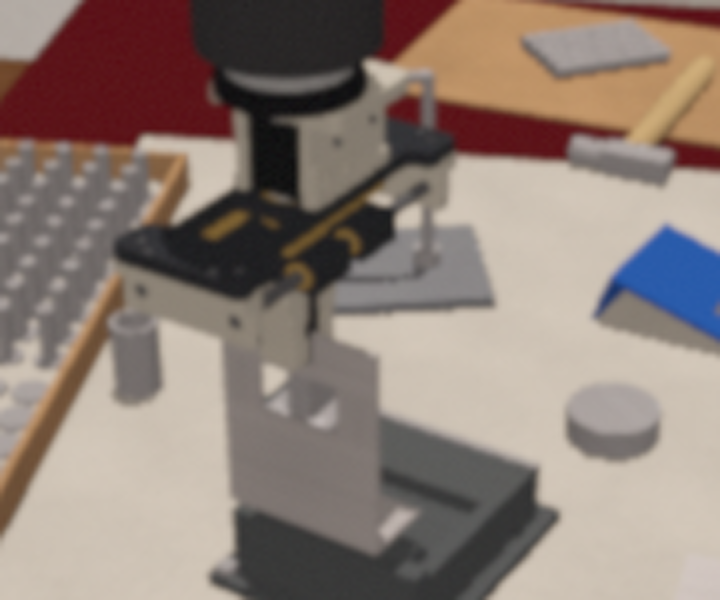

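play_rows --series '[-0.01,0,0,0,-0.02,0,0,0,-0.03,0,0,0,-0.03,0,0,0,-0.03,0,0,0]' --squeeze 40

```text
time_s: 9.5
tcp_pos: [0.5592, 0.2412, 0.324]
eef_rot: [155.0, 90.0, -139.1]
contact_force: [0.5, 1.3, -2.4]
gripper_width: 0.0038
```

play_rows --series '[-0.02,0,0,0,-0.01,0,0,-0.05,0,0,0,-0.1,0,0,0,-0.1,0,0,0,-0.1]'

```text
time_s: 9.92
tcp_pos: [0.5593, 0.2414, 0.353]
eef_rot: [16.4, 90.0, 102.6]
contact_force: [-0.2, 0.1, -3.0]
gripper_width: 0.0038
```

Run:
```python
from h import *
go(w_st(.14,0,.35),195.3)
print(w_st(.14,0,.35))
```

```text
t 9.92 tcp [0.5593 0.2414 0.353 ] head 86.26 q6 -135.4 w 0.0038 F [-0.2  0.1 -3. ]
move tool xyz mm [   2.9 -148.8 -382.9] spin -1.9031
[ 0.68283804 -0.15035777  0.35      ]
```

play_rows --series '[0,0,0,-0.1,0,0,0,-0.1,0,0,0,-0.1,0,0,0,-0.1,0,0,0,-0.1]'

```text
time_s: 10.33
tcp_pos: [0.5593, 0.2414, 0.3526]
eef_rot: [88.9, 90.0, -156.2]
contact_force: [-0.2, 0.2, -1.5]
gripper_width: 0.0032
```

play_rows --series '[0,0,0,-0.1,0,0,0,-0.1,0,0,0,-0.1,0,0,0,-0.1,0,0,0,-0.1]'

```text
time_s: 10.75
tcp_pos: [0.5593, 0.2414, 0.3526]
eef_rot: [62.5, 90.0, -154.0]
contact_force: [-0.1, 0.6, -1.6]
gripper_width: 0.0033
```

play_rows --series '[0,0,0,-0.1,0,0,0,-0.1,0,0,0,-0.1,0,0,0,-0.1,0,0,0,-0.1]'

```text
time_s: 11.17
tcp_pos: [0.5593, 0.2414, 0.3526]
eef_rot: [33.3, 90.0, -154.5]
contact_force: [0.1, -0.7, -2.2]
gripper_width: 0.0037
```

play_rows --series '[0,0,0,-0.1,0,0,0,-0.1,0,0,0,-0.1,0,0,0,-0.1,0,0,0,0]'

```text
time_s: 11.58
tcp_pos: [0.5593, 0.2414, 0.3526]
eef_rot: [7.4, 90.0, -157.5]
contact_force: [-0.2, -0.2, -1.6]
gripper_width: 0.004
```

Run:
```python
from h import *
go(w_st(.14,0,.34),195.3)
```

```text
t 11.58 tcp [0.5593 0.2414 0.3526] head -164.9 q6 -26.6 w 0.004 F [-0.2 -0.2 -1.6]
move tool xyz mm [ 12.6 410.4 -17.2] spin -0.0035
```

play_rows --series '[0,0.02,-0.017,-0.003,0,0.03,0,0,0,0.04,0,0,0,0.04,0,0,0,0.04,0,0]'

```text
time_s: 12.0
tcp_pos: [0.62, 0.0802, 0.3527]
eef_rot: [-3.8, 90.0, -168.9]
contact_force: [1.3, 0.7, -1.3]
gripper_width: 0.0038
```

play_rows --series '[0,0.04,0,0,0,0.04,0,0,0,0.04,0,0,0,0.04,0,0,0,0.04,0,0]'

```text
time_s: 12.42
tcp_pos: [0.6718, -0.1136, 0.3527]
eef_rot: [-28.8, 90.0, 166.1]
contact_force: [0.6, -0.1, -1.2]
gripper_width: 0.0037
```

play_rows --series '[0,0.025,0,0,0,0.015,0,0,0,0,0,0,0,0,0,0,0,0,0,0]'

```text
time_s: 12.83
tcp_pos: [0.682, -0.1495, 0.3525]
eef_rot: [-63.3, 90.0, 131.6]
contact_force: [-0.8, -0.7, -1.3]
gripper_width: 0.0035
```

Run:
```python
from h import *
from plant import capture
go(w_st(.14,0,.34),195.3)
for n in ("side","wrist","top"):
    c=capture(n); np.savez(f"pics/{n}8.npz",**c); cv2.imwrite(f"pics/{n}8.png",c["img"])
```

```text
t 12.83 tcp [ 0.682  -0.1495  0.3525] head -165.05 q6 11.4 w 0.0035 F [-0.8 -0.7 -1.3]
move tool xyz mm [12.5  1.  -0.6] spin -0.0061
```

View pics/side8.png

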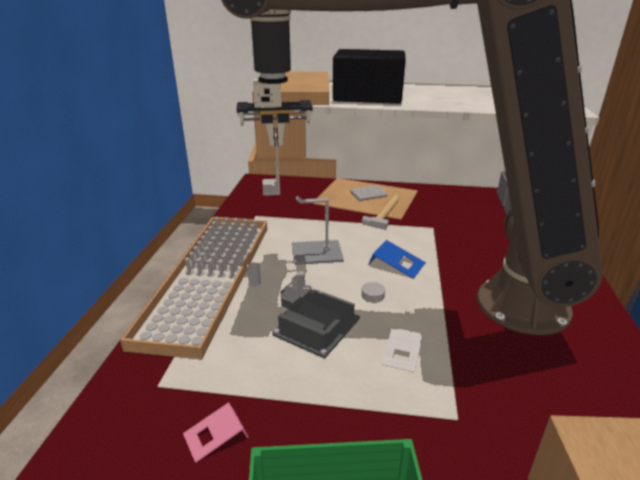

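View pics/wrist8.png

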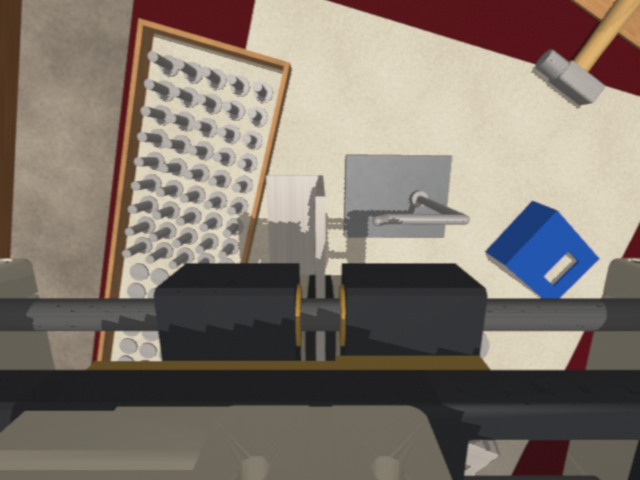

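Run:
```python
from h import *
c=cv2.imread("pics/side8.png")[100:260,220:350]; cv2.imwrite("pics/side8c.png",cv2.resize(c,None,fx=4.6,fy=3.75,interpolation=cv2.INTER_CUBIC))
```

```text
(no output)
```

View pics/side8c.png

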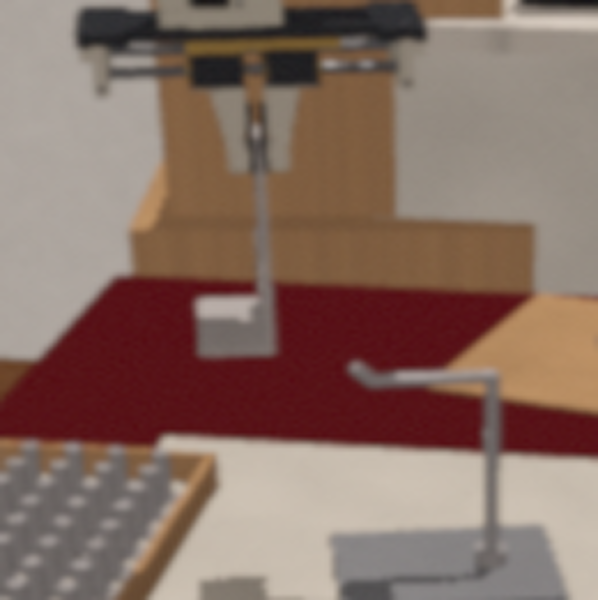

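```bash
cat >> h.py <<'E'
def ray_st(c,uv,yl):
    K=c["K"];T=c["world_from_camera"]; d=T[:3,:3]@np.linalg.inv(K)@np.r_[uv,1.];o=T[:3,3]
    M=Rz(SYAW); ol=M.T@(o-np.r_[ST,0]); dl=M.T@d; return ol+dl*(yl-ol[1])/dl[1]
E
python3 - <<'E'
from h import *
c=load("side8"); s=np.array([4.6,3.75])
for nm,uv,y in (("corner",(277,355),.05),("footend",(198,357),.05),("footend top",(195,300),-.05),("tip",(352,365),0),("bend",(495,375),0),("fingertip",(260,172),.0095),("legtop near",(257,100),.05)):
    print(nm,ray_st(c,np.array(uv)/s+[220,100]-.4,y).round(4))
E
```

```text
corner [0.1369 0.05   0.2279]
footend [0.1836 0.05   0.2289]
footend top [ 0.1833 -0.05    0.2321]
tip [ 0.089  -0.      0.1945]
bend [-0.0014  0.      0.1809]
fingertip [0.1394 0.0095 0.3525]
legtop near [0.1398 0.05   0.4162]
```

Run:
```python
from h import *
c=load("wrist8"); M=Rz(SYAW)[:2,:2]
for uv,z in (((267,176),.232),((324,176),.37),((378,220),.19),((465,219),.18)): print(uv,(M.T@(cast(c,uv,z)[0][:2]-ST)).round(4))
go(w_st(.14,0,.2165),195.3)
```

```text
(267, 176) [ 0.1803 -0.0472]
(324, 176) [ 0.1363 -0.0559]
(378, 220) [ 0.0834 -0.003 ]
(465, 219) [-0.0031 -0.0017]
t 12.98 tcp [ 0.682 -0.149  0.353] head -164.93 q6 11.4 w 0.0036 F [-0.   0.1 -1.4]
move tool xyz mm [136.5   1.6  -0.4] spin -0.0040
```

play_rows --series '[0.015,0.002,0,-0.004,0.03,0.002,0,0,0.035,0.002,0,0,0.03,0,0,0,0.02,0,0,0]'

```text
time_s: 13.4
tcp_pos: [0.6822, -0.1547, 0.2194]
eef_rot: [-31.1, 89.8, 164.2]
contact_force: [-0.8, -0.2, -3.6]
gripper_width: 0.0035
```

play_rows --series '[0.006,0,0,0,0,0,0,0,0,0,0,0,0,0,0,0,0,0,0,0]'

```text
time_s: 13.82
tcp_pos: [0.6846, -0.156, 0.2188]
eef_rot: [160.9, 89.8, -3.9]
contact_force: [0.4, 0.4, -2.0]
gripper_width: 0.0034
```

Run:
```python
from h import *
from plant import capture
go(w_st(.045,0,.2165),195.3)
for n in ("side","wrist"):
    c=capture(n); np.savez(f"pics/{n}9.npz",**c); cv2.imwrite(f"pics/{n}9.png",c["img"])
c=cv2.imread("pics/side9.png")[140:300,220:350]; cv2.imwrite("pics/side9c.png",cv2.resize(c,None,fx=4.6,fy=3.75,interpolation=cv2.INTER_CUBIC))
```

```text
t 13.82 tcp [ 0.6846 -0.156   0.2188] head -164.74 q6 12.2 w 0.0034 F [ 0.4  0.4 -2. ]
move tool xyz mm [ 2.  -5.8 95.3] spin -0.0007
```

View pics/side9c.png

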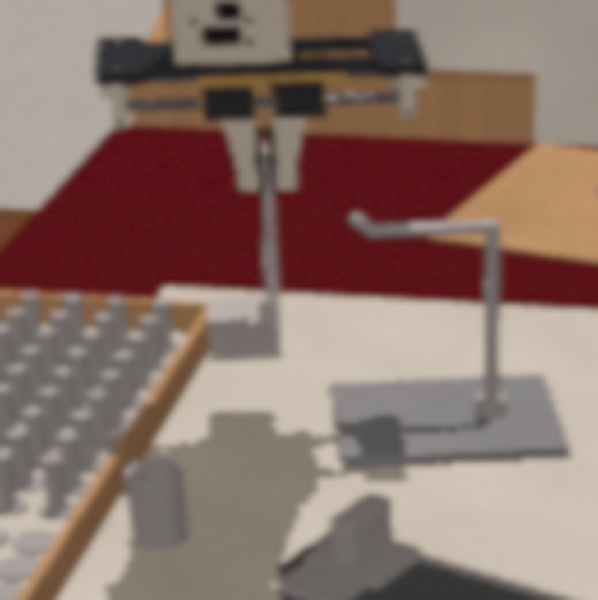

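View pics/wrist9.png

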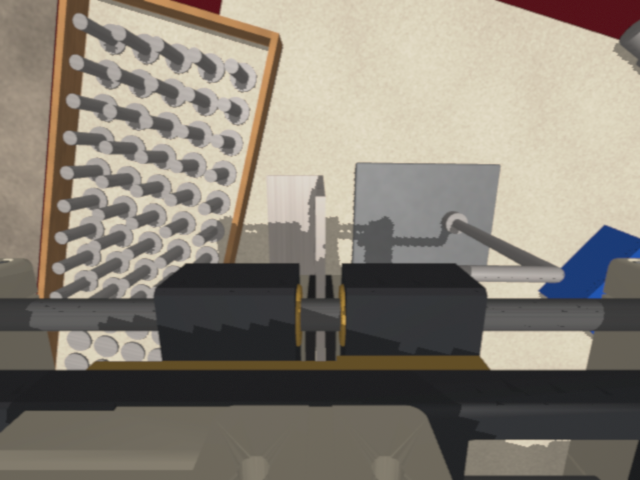

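Run:
```python
from h import *
c=load("wrist9"); M=Rz(SYAW)[:2,:2]
for nm,uv,z in (("foot",(267,176),.099),("foot",(318,176),.099),("legtop far",(322,176),.234),("rod",(480,272),.18),("rod",(555,272),.18)): print(nm,(M.T@(cast(c,uv,z)[0][:2]-ST)).round(4))
c=load("side9"); s=np.array([4.6,3.75])
for nm,uv,y in (("corner",(278,356),.045),("footend",(212,357),.045),("tip",(352,215),0)): print(nm,ray_st(c,np.array(uv)/s+[220,140]-.4,y).round(4))
```

```text
foot [ 0.1812 -0.0545]
foot [ 0.1407 -0.0545]
legtop far [ 0.1379 -0.063 ]
rod [ 0.0424 -0.0026]
rod [-0.0027 -0.0026]
corner [0.1416 0.045  0.0992]
footend [0.1826 0.045  0.1012]
tip [ 0.089  -0.      0.1945]
```

Run:
```python
from h import *
for n,o,L in (("side8",[220,100],((277,355,.05),(198,357,.05),(260,172,.0095))),("side9",[220,140],((278,356,.045),(212,357,.045),(262,190,.005)))):
    c=load(n)
    for u,v,y in L: print(n,ray_st(c,np.array([u,v])/[4.6,3.75]+o-.4,y).round(4))
a=cv2.imread("pics/side8.png")[100:200,255:300]; b=cv2.imread("pics/side9.png")[140:240,255:300]
cv2.imwrite("pics/ab.png",cv2.resize(np.hstack([a,b]),None,fx=6,fy=6,interpolation=cv2.INTER_NEAREST))
```

```text
side8 [0.1369 0.05   0.2279]
side8 [0.1836 0.05   0.2289]
side8 [0.1394 0.0095 0.3525]
side9 [0.1416 0.045  0.0992]
side9 [0.1826 0.045  0.1012]
side9 [0.1441 0.005  0.2205]
```

View pics/ab.png

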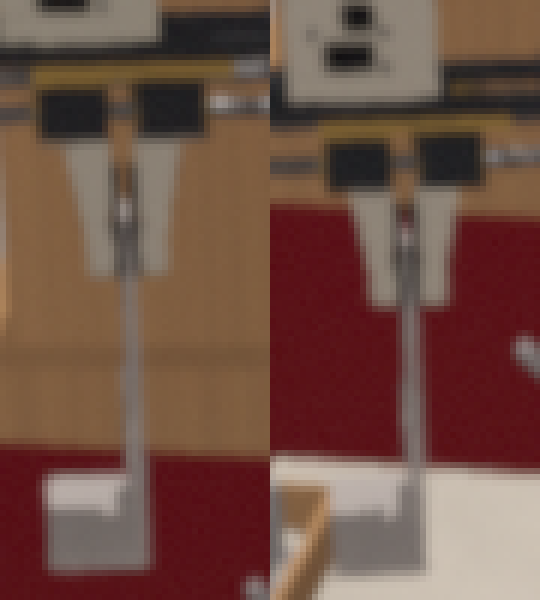

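play_rows --series '[0.003,0,0,0,0,0,0.008,0,0,0,0.01,0,0,0,0.01,0,0,0,0.01,0]'

```text
time_s: 14.33
tcp_pos: [0.6456, -0.1665, 0.2136]
eef_rot: [-13.4, 90.0, -178.1]
contact_force: [-0.2, -0.1, -0.9]
gripper_width: 0.0036
```

Run:
```python
from h import *
from plant import capture
go(w_st(.045,-.004,.216),195.3)
for n in ("side",):
    c=capture(n); np.savez(f"pics/{n}10.npz",**c); cv2.imwrite(f"pics/{n}10.png",c["img"])
c=cv2.imread("pics/side10.png")[140:300,220:350]; cv2.imwrite("pics/side10c.png",cv2.resize(c,None,fx=4.6,fy=3.75,interpolation=cv2.INTER_CUBIC))
```

```text
t 14.33 tcp [ 0.6456 -0.1665  0.2136] head -164.77 q6 13.0 w 0.0036 F [-0.2 -0.1 -0.9]
move tool xyz mm [-2.4 -1.6 54.8] spin -0.0012
```

View pics/side10c.png

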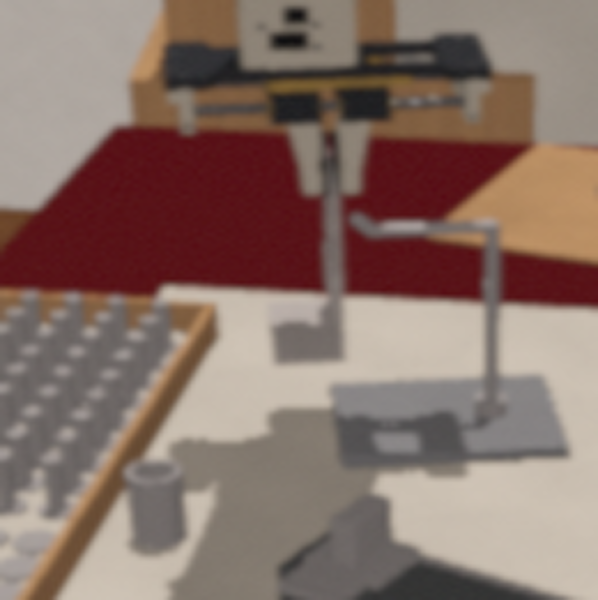

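play_rows --series '[-0.002,0,0,0,0,0,0.006,0,0,0,0.006,0,0,0,0.006,0,0,0,0,0]'

```text
time_s: 14.8
tcp_pos: [0.6285, -0.171, 0.2157]
eef_rot: [-38.8, 90.0, 156.4]
contact_force: [0.9, -0.0, -1.7]
gripper_width: 0.0039
```

play_rows --series '[0,0,0.008,0,0,0,0.008,0,0,0,0.008,0,0,0,0.008,0,0,0,0.004,0]'

```text
time_s: 15.22
tcp_pos: [0.5936, -0.1806, 0.2157]
eef_rot: [-49.1, 90.0, 146.1]
contact_force: [-0.2, 0.0, -2.5]
gripper_width: 0.0038
```

Run:
```python
from h import *
from plant import capture
go(w_st(.045,-.004,.216),195.3)
for n in ("side","wrist"):
    c=capture(n); np.savez(f"pics/{n}11.npz",**c); cv2.imwrite(f"pics/{n}11.png",c["img"])
c=cv2.imread("pics/side11.png")[140:300,220:350]; cv2.imwrite("pics/side11c.png",cv2.resize(c,None,fx=4.6,fy=3.75,interpolation=cv2.INTER_CUBIC))
```

```text
t 15.22 tcp [ 0.5936 -0.1806  0.2157] head -164.77 q6 14.1 w 0.0038 F [-0.2  0.  -2.5]
move tool xyz mm [-0.3 -1.6  0.9] spin -0.0013
```

View pics/side11c.png

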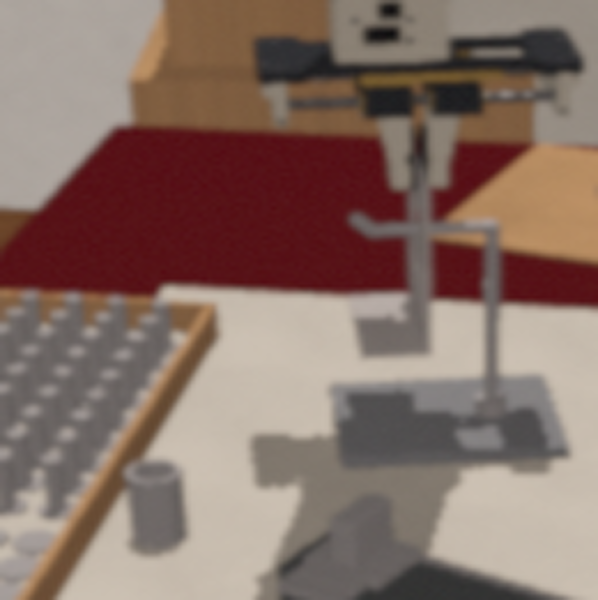

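play_rows --series '[0.004,0,0,0,0.005,0,0,0,0.004,0,0,0,0,0,0,0,0,0,0,0]' --squeeze 15

```text
time_s: 15.73
tcp_pos: [0.5948, -0.1802, 0.2018]
eef_rot: [-14.7, 89.9, -179.5]
contact_force: [-0.7, -0.2, -2.6]
gripper_width: 0.0042
```

play_rows --series '[0.001,0,0,0,0.001,0,0,0,0.001,0,0,0,0,0,0,0,0,0,0,0]'

```text
time_s: 16.15
tcp_pos: [0.5949, -0.1802, 0.1996]
eef_rot: [-175.4, 90.0, 19.9]
contact_force: [-0.0, 0.4, -1.9]
gripper_width: 0.0037
```

play_rows --series '[0.001,0,0,0,0.001,0,0,0,0,0,0,0,0,0,0,0,0,0,0,0]'

```text
time_s: 16.57
tcp_pos: [0.5949, -0.1802, 0.1976]
eef_rot: [174.3, 90.0, 9.5]
contact_force: [0.3, -1.0, -2.0]
gripper_width: 0.0039
```

play_rows --series '[0.001,0,0,0,0.001,0,0,0,0,0,0,0,0,0,0,0,0,0,0,0]'

```text
time_s: 16.98
tcp_pos: [0.5951, -0.1804, 0.1967]
eef_rot: [143.8, 89.9, -20.9]
contact_force: [-1.8, 0.3, 5.5]
gripper_width: 0.0038
```

Run:
```python
from h import *
from plant import capture
go(w_st(.045,-.004,.196),195.3)
c=capture("side"); np.savez("pics/side12.npz",**c); cv2.imwrite("pics/side12.png",c["img"])
cv2.imwrite("pics/side12c.png",cv2.resize(c["img"][170:250,270:350],None,fx=7.5,fy=7.5,interpolation=cv2.INTER_CUBIC))
```

```text
t 16.98 tcp [ 0.5951 -0.1804  0.1967] head -164.74 q6 14.1 w 0.0038 F [-1.8  0.3  5.5]
move tool xyz mm [ 0.6 -1.8  2.5] spin -0.0007
```

View pics/side12c.png

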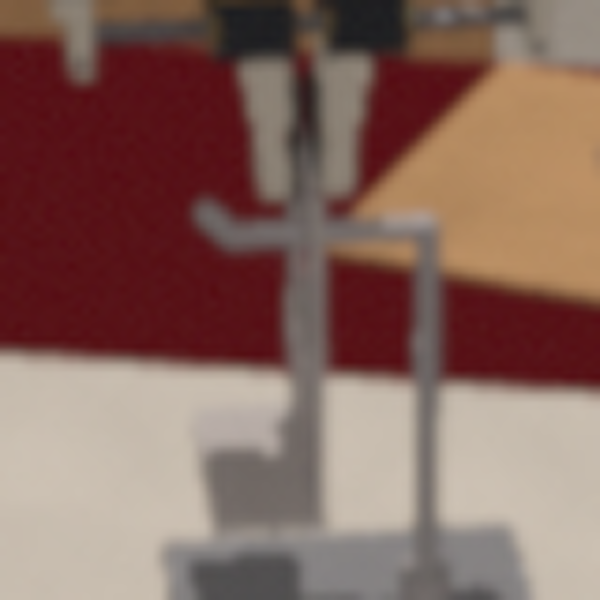

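play_rows --series '[0,0,0,0,0,0,0,0,0,0,0,0,0,0,0,0,0,0,0,0]' --jaw 22

```text
time_s: 17.45
tcp_pos: [0.5948, -0.1803, 0.1954]
eef_rot: [-22.9, 90.0, 172.3]
contact_force: [-0.8, 0.3, -1.0]
gripper_width: 0.019
```

Run:
```python
from h import *
from plant import capture
go(w_st(.045,-.004,.196),195.3)
c=capture("side"); np.savez("pics/side13.npz",**c); cv2.imwrite("pics/side13.png",c["img"])
cv2.imwrite("pics/side13c.png",cv2.resize(c["img"][170:250,270:350],None,fx=7.5,fy=7.5,interpolation=cv2.INTER_CUBIC))
```

```text
t 17.45 tcp [ 0.5948 -0.1803  0.1954] head -164.77 q6 14.1 w 0.019 F [-0.8  0.3 -1. ]
move tool xyz mm [-0.6 -1.6  2.2] spin -0.0011
```

View pics/side13c.png

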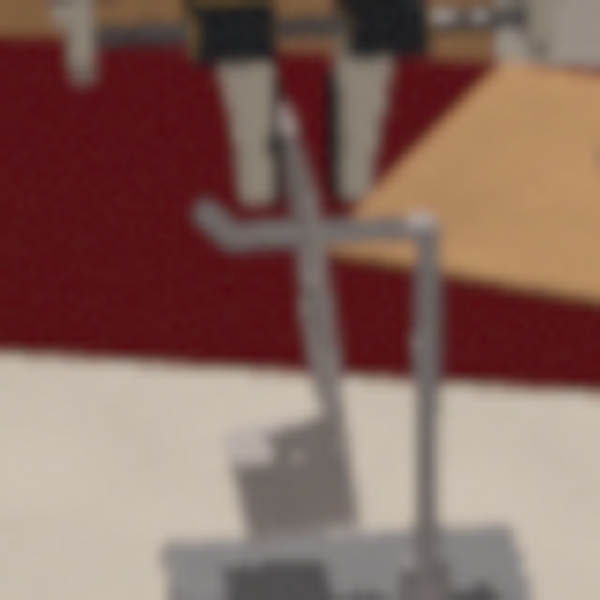

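play_rows --series '[0,0,-0.003,0,0,0,0,0,-0.005,0,0,0,-0.01,0,0,0,-0.015,0,0,0]' --jaw 30

```text
time_s: 17.92
tcp_pos: [0.5972, -0.1794, 0.2254]
eef_rot: [-19.9, 89.9, 175.4]
contact_force: [0.7, 0.7, -0.1]
gripper_width: 0.0262
```

play_rows --series '[-0.02,0,0,0,-0.03,0,0,0,-0.04,0,0,0,-0.03,0,0,0,0,0,0,0]'

```text
time_s: 18.33
tcp_pos: [0.5999, -0.1806, 0.3547]
eef_rot: [151.2, 89.3, -13.5]
contact_force: [0.1, -0.5, 1.1]
gripper_width: 0.0265
```

Run:
```python
from h import *
from plant import capture
go(w_die(.068,.12,.34),66.1)
c=capture("side"); np.savez("pics/side14.npz",**c); cv2.imwrite("pics/side14.png",c["img"])
cv2.imwrite("pics/side14c.png",cv2.resize(c["img"][170:250,270:350],None,fx=7.5,fy=7.5,interpolation=cv2.INTER_CUBIC))
c=capture("wrist"); np.savez("pics/wrist14.npz",**c); cv2.imwrite("pics/wrist14.png",c["img"])
```

```text
t 18.33 tcp [ 0.5999 -0.1806  0.3547] head -164.73 q6 14.1 w 0.0265 F [ 0.1 -0.5  1.1]
move tool xyz mm [  14.2 -241.5  -81.9] spin 2.2544
```

View pics/side14c.png

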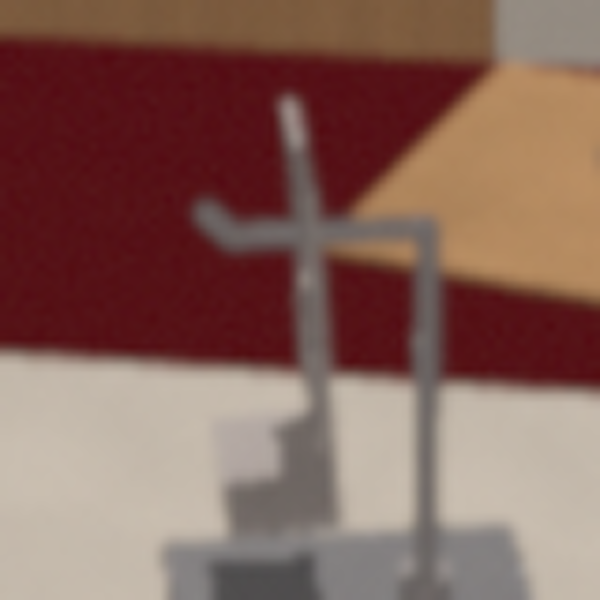

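View pics/wrist14.png

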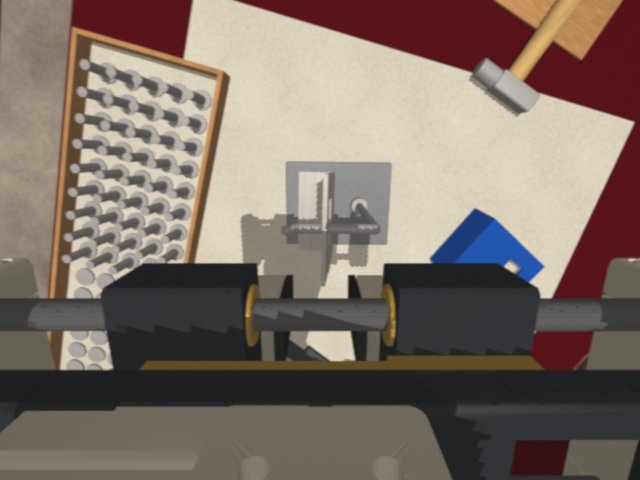

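play_rows --series '[0,0,0,0.12,0,0,0,0.12,0,0,0,0.12,0,0,0,0.12,0,0,0,0.12]' --jaw 60

```text
time_s: 18.85
tcp_pos: [0.5972, -0.1793, 0.3448]
eef_rot: [11.4, 89.9, 171.9]
contact_force: [0.3, 0.4, 0.6]
gripper_width: 0.0507
```

play_rows --series '[0,0,0,0.084,0,0,0,0,0,0,0,0,0,0,0,0,0,0,0,0]'

```text
time_s: 19.27
tcp_pos: [0.5976, -0.1794, 0.3453]
eef_rot: [14.0, 90.0, 170.1]
contact_force: [0.6, 0.8, -0.3]
gripper_width: 0.0522
```

Run:
```python
from h import *
go(w_die(.068,.085,.20),156.1)
```

```text
t 19.27 tcp [ 0.5976 -0.1794  0.3453] head 156.17 q6 -25.0 w 0.0522 F [ 0.6  0.8 -0.3]
move tool xyz mm [ 145.4 -239.   120.9] spin 0.0012
```

play_rows --series '[0,-0.02,0.01,0,0,-0.035,0.018,0,0,-0.035,0.018,0,0,-0.035,0.018,0,0,-0.035,0.018,0]'

```text
time_s: 19.68
tcp_pos: [0.5873, 0.0015, 0.3457]
eef_rot: [-132.3, 90.0, 23.8]
contact_force: [0.7, 0.4, 0.3]
gripper_width: 0.0531
```

play_rows --series '[0,-0.035,0.018,0,0.02,-0.03,0.015,0,0.03,-0.014,0.006,0,0.03,0,0,0,0.02,0,0,0]'

```text
time_s: 20.1
tcp_pos: [0.5829, 0.0895, 0.2428]
eef_rot: [28.6, 89.9, -175.2]
contact_force: [-0.4, -0.3, -1.2]
gripper_width: 0.0526
```

play_rows --series '[0,0,0,0,0,0,0,0,0,0,0,0,0,0,0,0,0,0,0,0]'

```text
time_s: 20.52
tcp_pos: [0.585, 0.088, 0.2473]
eef_rot: [-134.9, 89.8, 21.2]
contact_force: [-0.3, -0.2, 0.5]
gripper_width: 0.0524
```

Run:
```python
from h import *
from plant import capture
go(w_die(.068,.085,.072),156.1)
for n in ("side","wrist"):
    c=capture(n); np.savez(f"pics/{n}15.npz",**c); cv2.imwrite(f"pics/{n}15.png",c["img"])
```

```text
t 20.52 tcp [0.585  0.088  0.2473] head 156.04 q6 -51.5 w 0.0524 F [-0.3 -0.2  0.5]
move tool xyz mm [175.3   0.9   1.7] spin -0.0011
```

View pics/side15.png

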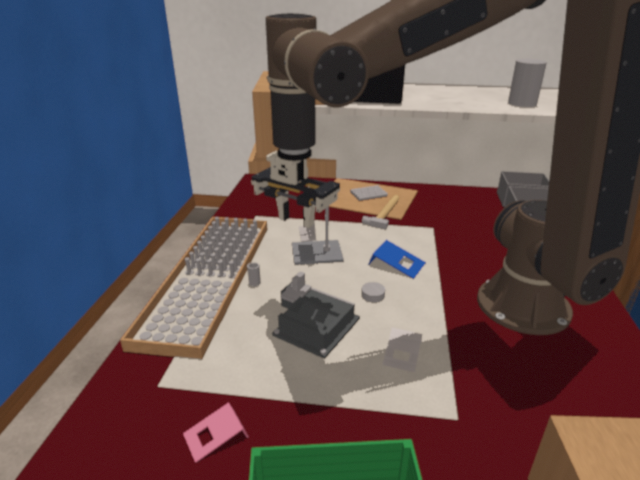

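View pics/wrist15.png

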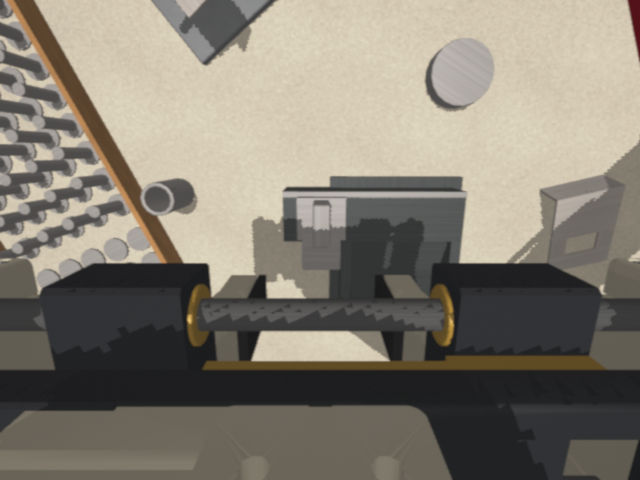

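play_rows --series '[0.02,0.001,0.001,0,0.035,0,0,0,0.035,0,0,0,0.03,0,0,0,0.02,0,0,0]'

```text
time_s: 21.03
tcp_pos: [0.5817, 0.0871, 0.1031]
eef_rot: [35.9, 89.9, -168.1]
contact_force: [0.6, 0.4, -0.6]
gripper_width: 0.0525
```

play_rows --series '[0.018,0,0,0,0.01,0,0,0,0,0,0,0,0,0,0,0,0,0,0,0]'

```text
time_s: 21.45
tcp_pos: [0.5838, 0.0879, 0.0789]
eef_rot: [-138.5, 89.9, 17.5]
contact_force: [-0.8, 0.2, 0.6]
gripper_width: 0.0523
```

play_rows --series '[0,0,0,0,0,0,0,0,0,0,0,0,0,0,0,0,0,0,0,0]' --jaw 0 --squeeze 15

```text
time_s: 21.87
tcp_pos: [0.583, 0.0876, 0.0779]
eef_rot: [-127.6, 90.0, 28.4]
contact_force: [1.0, 1.2, -0.0]
gripper_width: 0.0249
```

play_rows --series '[0,0,0,0,0,0,0,0,0,0,0,0,0,0,0,0,0,0,0,0]'

```text
time_s: 22.28
tcp_pos: [0.583, 0.0875, 0.0777]
eef_rot: [-164.4, 90.0, -8.4]
contact_force: [0.7, -0.3, 1.3]
gripper_width: 0.0159
```

Run:
```python
from h import *
from plant import capture
go(w_die(.068,0,.072),156.1)
```

```text
t 22.28 tcp [0.583  0.0875 0.0777] head 156.05 q6 -51.5 w 0.0159 F [ 0.7 -0.3  1.3]
move tool xyz mm [ 5.7 -0.6 84.7] spin -0.0008
```

Pinched (15.9 mm wide). Slide it home by 85 mm.

play_rows --series '[0,0,0.01,0,0,0,0.018,0,0,0,0.02,0,0,0,0.018,0,0,0,0.01,0]'

```text
time_s: 22.7
tcp_pos: [0.5124, 0.1191, 0.0777]
eef_rot: [-114.8, 89.9, 41.3]
contact_force: [3.0, -0.3, -2.2]
gripper_width: 0.016
```

play_rows --series '[0,0,0.004,0,0,0,0.002,0,0,0,0.002,0,0,0,0,0,0,0,0,0]'

```text
time_s: 23.12
tcp_pos: [0.5064, 0.1217, 0.0777]
eef_rot: [-23.4, 90.0, 132.7]
contact_force: [-2.2, 1.8, 3.9]
gripper_width: 0.0159
```

Run:
```python
from h import *
from plant import capture
go(w_die(.068,0,.072),156.1)
```

```text
t 23.12 tcp [0.5064 0.1217 0.0777] head 156.04 q6 -59.1 w 0.0159 F [-2.2  1.8  3.9]
move tool xyz mm [ 5.7 -0.5  0.8] spin -0.0011
```

play_rows --series '[0,0,0.001,0,0,0,0.001,0,0,0,0,0,0,0,0,0,0,0,0,0]'

```text
time_s: 23.53
tcp_pos: [0.5062, 0.1219, 0.0777]
eef_rot: [-169.6, 89.9, -13.6]
contact_force: [9.5, -5.3, -4.0]
gripper_width: 0.0158
```

Run:
```python
from h import *
go(w_die(.068,0,.072),156.1)
```

```text
t 23.53 tcp [0.5062 0.1219 0.0777] head 156.05 q6 -59.3 w 0.0158 F [ 9.5 -5.3 -4. ]
move tool xyz mm [ 5.7 -0.4  0.6] spin -0.0009
```

Home stop reached (force rose to about 11 N, 84.3 mm travelled). Release and retreat.

play_rows --series '[0,0,-0.001,0,0,0,0,0,0,0,0,0,0,0,0,0,0,0,0,0]' --jaw 50

```text
time_s: 23.95
tcp_pos: [0.505, 0.122, 0.0774]
eef_rot: [40.6, 90.0, -163.4]
contact_force: [0.4, -0.3, 0.0]
gripper_width: 0.0417
```

play_rows --series '[-0.01,0,0,0,-0.03,0,0,0,-0.04,0,0,0,-0.04,0,0,0,-0.04,0,0,0]'

```text
time_s: 24.37
tcp_pos: [0.5047, 0.1218, 0.2403]
eef_rot: [-158.6, 90.0, -2.5]
contact_force: [1.1, 1.2, -0.2]
gripper_width: 0.0441
```

play_rows --series '[-0.03,0.02,0.02,0,0,0.03,0.03,0,0,0.03,0.03,0,0,0.02,0.02,0,0,0,0,0]'

```text
time_s: 24.78
tcp_pos: [0.3705, 0.0697, 0.2689]
eef_rot: [-96.5, 89.8, 59.6]
contact_force: [0.3, -0.1, -0.7]
gripper_width: 0.0436
```

Run:
```python
from h import *
from plant import capture
go(w_die(.068,0,.072),156.1)
for n in ("side","top"):
    c=capture(n); np.savez(f"pics/{n}16.npz",**c); cv2.imwrite(f"pics/{n}16.png",c["img"])
cv2.imwrite("pics/side16c.png",cv2.resize(cv2.imread("pics/side16.png")[180:360,240:420],(600,600),interpolation=cv2.INTER_CUBIC))
```

```text
t 24.78 tcp [0.3705 0.0697 0.2689] head 156.06 q6 -65.1 w 0.0436 F [ 0.3 -0.1 -0.7]
move tool xyz mm [ 197.2 -102.6 -102.2] spin -0.0007
```

View pics/side16c.png

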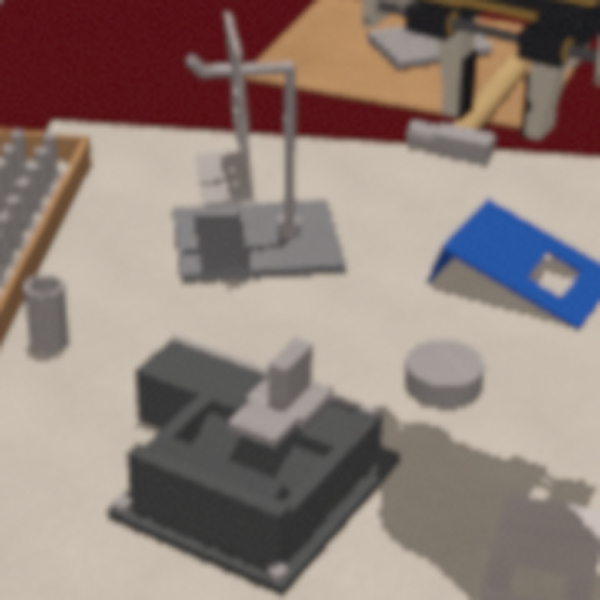

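View pics/top16.png

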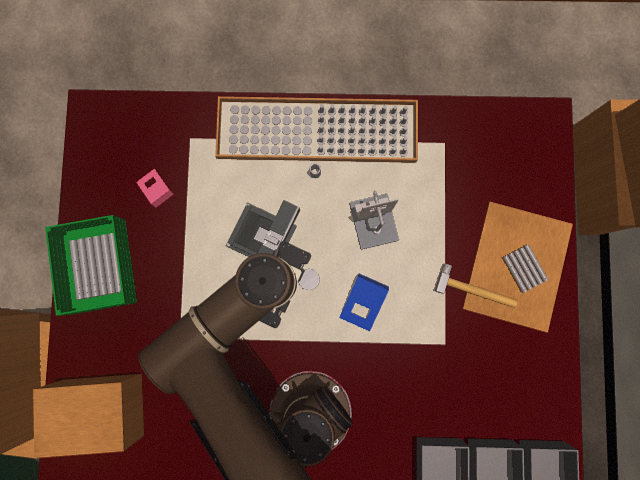

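play_rows --series '[0,0,0,0,0,0,0,0,0,0,0,0,0,0,0,0,0,0,0,0]'

```text
time_s: 25.3
tcp_pos: [0.3749, 0.0719, 0.2672]
eef_rot: [65.2, 89.9, -138.7]
contact_force: [0.3, -0.1, 0.3]
gripper_width: 0.0439
```

play_rows --series '[0,0,0,0,0,0,0,0,0,0,0,0,0,0,0,0,0,0,0,0]'

```text
time_s: 25.72
tcp_pos: [0.3746, 0.0718, 0.2676]
eef_rot: [91.8, 90.0, -112.2]
contact_force: [0.9, -0.2, 0.4]
gripper_width: 0.0436
```

Run:
```python
from h import *
from plant import capture
T=[]
for n in ("side","top"):
    c=capture(n); np.savez(f"pics/{n}17.npz",**c); cv2.imwrite(f"pics/{n}17.png",c["img"])
r=lambda n,a,b,q,d: cv2.resize(cv2.imread(f"pics/{n}.png")[a:b,q:d],(400,400),interpolation=cv2.INTER_CUBIC)
cv2.imwrite("pics/cmp.png",np.hstack([r("top16",180,260,335,415),r("top17",180,260,335,415)]))
cv2.imwrite("pics/cmp2.png",np.hstack([r("side16",175,275,270,370),r("side17",175,275,270,370)]))
```

```text
(no output)
```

View pics/cmp.png

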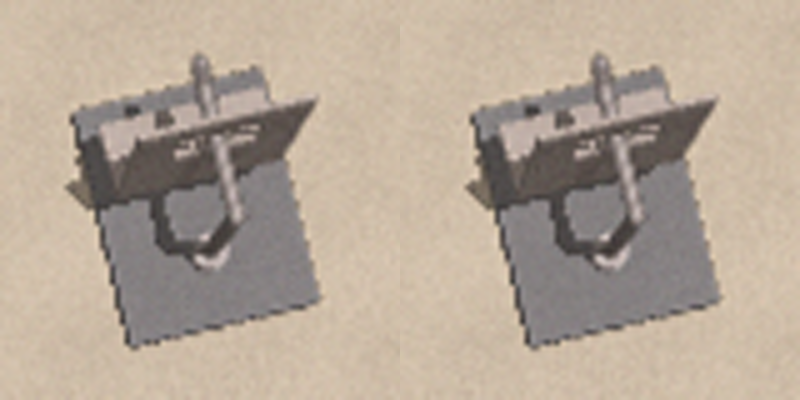

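View pics/cmp2.png

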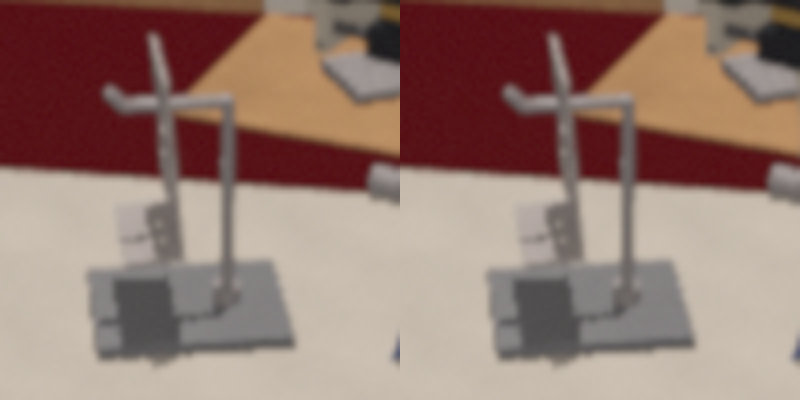

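Run:
```python
from h import *
c=load("top17"); M=Rz(SYAW)[:2,:2]
for nm,uv,z in (("legtop at rod",(335+205/5,180+120/5),.213),("legtop R",(335+318/5,180+97/5),.213),("legtop L",(335+120/5,180+140/5),.213),("foot edge R",(335+262/5,180+88/5),.085)): print(nm,(M.T@(cast(c,uv,z)[0][:2]-ST)).round(4))
a=load("side0");b=load("side17"); 
for nm,y0,y1,x0,x1 in (("disc",282,302,358,388),("tube",262,288,245,262),("hammer",190,230,360,408)):
    t=a["img"][y0:y1,x0:x1]; r=cv2.matchTemplate(b["img"][y0-8:y1+8,x0-8:x1+8],t,cv2.TM_CCOEFF_NORMED); print(nm,cv2.minMaxLoc(r)[1::2])
```

```text
legtop at rod [0.0498 0.0063]
legtop R [ 0.0471 -0.0556]
legtop L [0.0504 0.0533]
foot edge R [ 0.0783 -0.0476]
disc (0.9997353553771973, (8, 8))
tube (0.999684751033783, (8, 8))
hammer (0.33648622035980225, (7, 8))
```

```bash
python3 -c "
from plant import close_job,get_state
s=get_state(); print(s['time_s'],s['contact_force'].round(1)); print(close_job())"
```

```text
25.8167 [ 0.5 -0.3 -0.1]
the job is handed in; nothing more can be done
None
```

I slid the hold-down aside to its stop, lifted the bracket out of the die, hung it by its window on the hook with the foot outward, and pushed the hold-down back home. I handed the job in at 25.8 s; the hand-in gave no verdict.

The moves only turn the tool about its own axis, so I could not tilt it 30° to match the bracket's leg. I pinched the leaning leg with the tool vertical, and it straightened between the pads as it lifted clear.

**Last checks:**
- **Bracket still:** two pairs of pictures about 0.9 s apart looked the same.
- **Bracket position:** the leg's top edge is about 50 mm out from the post. It is centred within a few millimetres, looks square to within about 2°, and leans outward by an estimated 8°. The foot edge is about 78 mm out.
- **Hold-down:** I pushed it to the home stop. The force rose to about 11 N, and it had travelled about 84 mm back from the aside stop.
- **Disc and tube:** the image match with the start showed no shift.
- **Robot:** clear of everything, with contact force near zero.

**One failed check:** the image match for the hammer scored only 0.34. I think that is the arm and its shadow over it in the start picture. It sits in the same place in the later top views, and the arm never went near it after the start.

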